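# Plug the blue core, poise the red one over its coil

## Robot

A 7-joint arm with a two-finger parallel gripper is mounted at the origin on the work surface. World frame = base frame: x ahead of the robot, y to its left, z up, the work surface at z = 0. Lengths are in m, angles in rad, forces in N, time in s.
With the tool pointing down it reaches from about 0.425 to 0.925 m from the base axis. Payload 6.8 kg.
Tool frame: the origin (TCP) lies at the very end of the fingers, on their centre line; the grasp point (between the pads) lies 19 mm behind it; z points along the fingers, y is the line along which they close (so a half turn about z gives the same grasp; the last joint's range is limited). The gripper opens to 85 mm and grips with 20 to 120 N. Pads are 22 mm wide; open, the fingers measure 114 mm over their backs; the gripper's body (76 mm by 85 mm) begins 54 mm behind the grasp point. The pads swing forward as they close: fully open they stand 13 mm farther back than shut.
Start: joints at [-1.256, 0.477, 0.022, 1.555, -0.011, 1.109, -0.083], TCP at [0.277, 0.616, 0.231] pointing down, gripper open.
Joint ranges: [-2.96, 2.96], [-0.34, 2.1], [-1.41, 1.46], [0.24, 2.44], [-1.37, 4.51], [0.17, 1.92], [-2.96, 2.96]. Speed limits (rad/s): [2.39, 2.39, 3.14, 3.14, 3.14, 3.14, 3.14].

## Interface

Orientations are given as a rotation vector (axis times angle).
In Python, from bench import r gives the robot as it stands. The module is installed in compiled form; this text tells all that it offers.
- The arm moves only by the tool servo_tool, never from a script. Its argument "commands" is a list of rows, each a list of 7 numbers: the turn, a rotation vector about the world's x, y, z in degrees, then the shift along the world's x, y, z in mm, then the closure, from 0 (fully open) to 1 (shut). A call has 1 to 5 rows; each row is the pose to reach, as a shift and turn from the pose commanded when the call began; what a row does not reach only later rows make up. A row lasts 1/12 s, in which the tool goes at most 41.7 mm and 7.16 degrees, less where a joint would pass 70% of its speed; a pose out of reach is approached as far as the arm can. A call with a gripper value outside its range is refused whole. The fingers move at their own pace and stop on an object; "force" is the grip in N (left out, the last holds). Time passes only in rows, so rows that repeat a pose let the fingers close. It gives the time, the measured TCP pose, the force, the opening and the grip force at its end, in the units of the state.
- r.get_obs(): the state, without advancing time (a new reading comes with each control period).
- r.grab_frame(name): name is "scene" or "top"; returns (picture, depth): 480x640x3 uint8, blue, green, red; 480x640 float32, m along the optical axis (not along the pixel's ray), 0 where there is no reading.
- r.camera_info(name): a dict with "vertical_fov" (degrees; the focal length in pixels is half the picture's height over the tangent of half this angle, whatever the lens; pixels are square), "cx", "cy" (the principal point, pixels), "D" ([k1, k2, p1, p2, k3] as OpenCV has them; the pictures are not rectified), "cam_to_world" (4x4, takes a point from camera to world coordinates). Camera axes: x right, y up, looking along -z (the intrinsics and any distortion apply to the point x, -y, -z); pixel columns grow to the right and rows downward; lengths in m; the calibration is good to about 2 mm. A picture is of the moment at which its call begins. camera_info takes no time and is no camera call.
- r.hand_in(): hands the job in; it is judged then, once.
The state is a dict: "clock": time; "joints": joint angles; "qvel": joint speeds; "tau": joint torques, N m; "tcp_pos": TCP position; "orientation": TCP orientation; "contact_force": force on the tool from outside, world axes, zero at the start; "moment": the same for the moment, N m; "grip_width": finger opening in m; "gripper_force": force on a finger pad.
Only numpy, scipy, OpenCV 4.12 (cv2) and the standard library are available. Lean on these libraries where they do the work, as an engineer would, in place of code of your own. Each camera call takes 0.05 s, during which the arm holds its last target. There are 200 camera calls.

## Task

Get the induction demonstration ready by pairing each steel core with its coil: first lower the blue-capped round core all the way into the blue coil until its cap rests on the coil, and only then let it go. Then carry the red-capped square core over to the red coil and finish still holding it upright and motionless in the gripper, centred over the square hole, turned square with it, and about a centimetre above the coil without ever touching the coil. Lift the cores clear of the rheostat and the little lamp, which must not be bumped, and leave the copper spool and the compass where they are.

Things in the scene. Friction and masses are not known exactly. Their poses are not given: they have to be found in the camera images.
- blue_core: Loose steel core with blue cap, standing upright on the table, 0.15 to 0.26 kg, 83 mm tall: a round steel bar 26 mm in diameter and 45 mm long (foot chamfered 3 mm) below a round blue grip cap 38 mm in diameter and 38 mm tall (from 45 to 83 mm above the foot). Origin at the centre of the foot, z up through the cap.
- red_core: Loose steel core with red cap, standing upright on the table, 0.15 to 0.26 kg, 83 mm tall: a square steel bar 26 x 26 mm and 45 mm long below a square red grip cap 38 x 38 mm and 38 mm tall (from 45 to 83 mm above the foot). Origin at the centre of the foot, z up through the cap, x and y square to the side faces of bar and cap; a quarter turn makes no difference.
- blue_coil: Fixed copper coil with round blue flanges 70 mm in diameter, standing upright on the board, 65 mm tall, with a vertical round bore 30 mm in diameter right through to the board. Origin at the centre of its underside (18 mm above the table), z up. The blue core hangs in it by its cap, its foot 45 mm below the mouth.
- blue_mouth (a point): Centre of the bore of the blue coil, level with the top face of the upper flange (65 mm above the coil's underside, 83 mm above the table).
- red_coil: Fixed copper coil with square red flanges 70 x 70 mm, standing upright on the board, 65 mm tall, with a vertical square bore 30 x 30 mm right through to the board. Origin at the centre of its underside (18 mm above the table), z up, x and y square to the sides of the bore and flanges. The two coils may stand in either order.
- red_mouth (a point): Centre of the bore of the red coil, level with the top face of the upper flange (65 mm above the coil's underside, 83 mm above the table); axes as those of the red coil.
- board: Fixed brown bakelite panel lying flat on the table, 300 (its x) x 220 (its y) x 18 mm, origin at the centre of its underside. It carries the two coils (about 80 mm either way of the centre along its x, 25 mm to its +y side) and along its -y edge two red terminals (to 42 mm above the table), the lamp and a black rocker switch (to 38 mm).
- lamp: Small bulb in a white holder fixed on the board, 34 mm wide, 45 mm tall (top 63 mm above the table), origin at the centre of the holder's underside. Not to be bumped.
- rheostat: Fixed slide rheostat standing on the table between the cores and the board: 262 mm long (its x), 70 mm wide (its y), its highest point the slider knob 101 mm above the table. Origin at the centre of its underside. Not to be bumped.
- spool: Loose copper spool, 50 mm in diameter, 45 mm tall, standing on the table. Bystander; origin at the centre of its underside.
- compass: Loose brass compass, a flat disc 56 mm in diameter and 13 mm tall on the table. Bystander; origin at the centre of its underside.
Not all that is in view belongs to the job. What is shaped like the red_core but green is not meant. Leave any pink look-alike of the blue_core alone.

How it is judged:
By the outcome, as a careful person would: the job done as asked, in the order asked, and still so for the second after the job is handed in, while the arm keeps its last pose, push and grip.
It also fails if it takes over 72 s, if anything falls off the work surface, if the arm or the gripper's body presses on something with over 40 N, if the wrist force passes 120 N, or if a joint passes its speed limit or range.

## Working session

There is one attempt and no reset: what is moved stays moved. The work goes in short steps, Python scripts to look and compute and a tool call to move; the robot and the scene stay as the last step left them, time stands still between calls to the robot, and variables do not carry over. Pictures are saved under pics/ and viewed, at most 10 in all, crops included, and the job is handed in when it is done.

Besides the shell and the picture viewer there is one more tool, called after "Request:" as name([rows], argument=value, ...), one row to a line, values as JSON. servo_tool: Moves the arm, as the interface text tells. Its arguments: {"type":"object","properties":{"commands":{"type":"array"},"force":{"type":"number"}},"required":["commands"]}

```bash
mkdir -p pics; cat > h.py <<'E'
import numpy as np, cv2
from bench import r
def K(n):
    c=r.camera_info(n); f=240/np.tan(np.radians(c["vertical_fov"])/2)
    return np.array([[f,0,c["cx"]],[0,f,c["cy"]],[0,0,1]]),np.array(c["D"],float),np.array(c["cam_to_world"])
def ray(n,uv):
    k,D,T=K(n); p=cv2.undistortPoints(np.array(uv,float).reshape(-1,1,2),k,D).reshape(-1,2)
    d=np.c_[p[:,0],-p[:,1],-np.ones(len(p))]@T[:3,:3].T
    return T[:3,3],d
def at_z(n,uv,z):
    o,d=ray(n,uv); z=np.broadcast_to(z,len(d)); return o+d*((z-o[2])/d[:,2])[:,None]
def cloud(n,dep):
    v,u=np.mgrid[:480,:640]; o,d=ray(n,np.c_[u.ravel(),v.ravel()])
    return (o+d*dep.ravel()[:,None]).reshape(480,640,3)
E
python3 - <<'E'
from h import *
for n in("scene","top"):
    p,d=r.grab_frame(n); cv2.imwrite(f"pics/{n}0.png",p); np.savez(f"{n}0",p=p,d=d); print(n,K(n))
print(r.get_obs())
E
```

```text
scene (array([[581.3548237 ,   0.        , 317.3280551 ],
       [  0.        , 581.3548237 , 243.33174928],
       [  0.        ,   0.        ,   1.        ]]), array([-0.10374752,  0.        ,  0.        ,  0.        ,  0.        ]), array([[-0.5789463 , -0.45563133,  0.67618139,  1.26248721],
       [ 0.81515867, -0.34212247,  0.46740621,  0.44584858],
       [ 0.01837193,  0.82179822,  0.56948236,  0.67631451],
       [ 0.        ,  0.        ,  0.        ,  1.        ]]))
top (array([[614.36825971,   0.        , 324.7553644 ],
       [  0.        , 614.36825971, 237.14345945],
       [  0.        ,   0.        ,   1.        ]]), array([0.04238757, 0.        , 0.        , 0.        , 0.        ]), array([[ 0.01836169,  0.99738567, -0.0698905 ,  0.47164198],
       [-0.99951104,  0.02008034,  0.023968  , -0.04518346],
       [ 0.02530876,  0.06941624,  0.99726669,  1.34685735],
       [ 0.        ,  0.        ,  0.        ,  1.        ]]))
{'clock': 0.1, 'joints': array([-1.25614127,  0.47775322,  0.02234655,  1.55631705, -0.01150622,
        1.10931551, -0.0831013 ]), 'qvel': array([ 6.45507367e-04, -3.08509063e-03,  1.47267328e-03, -1.45913308e-03,
        6.59026235e-05,  1.38773993e-03,  5.62100679e-04]), 'tau': array([ 4.11379311e-03, -5.97761142e+01,  1.61363594e+00, -2.81955421e+01,
        1.28462017e-02,  5.03115487e-03,  4.84953466e-05]), 'tcp_pos': array([0.27673028, 0.6150928 , 0.23041403]), 'orientation': array([-6.59059192e-01, -3.07144520e+00,  2.58938008e-03]), 'contact_force': array([0.25162609, 0.30190885, 0.79479026]), 'moment': array([-0.01093703, -0.02177997, -0.01537003]), 'gripper_force': 0.0, 'grip_width': 0.0852875305124001}
```

View pics/scene0.png

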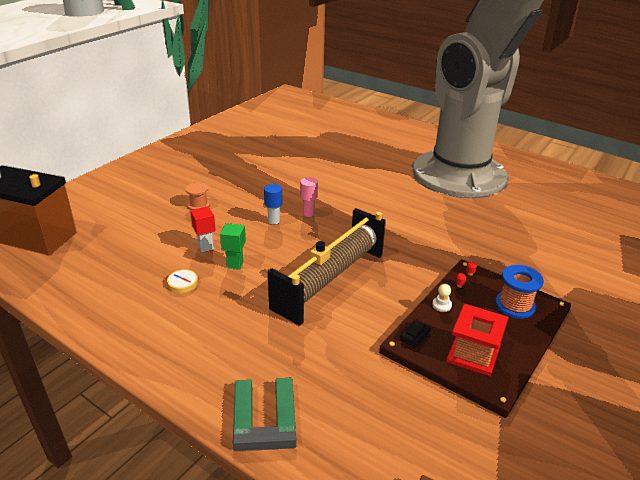

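View pics/top0.png

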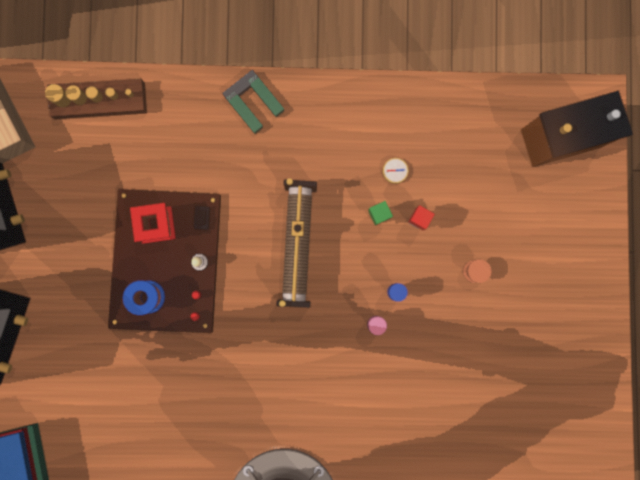

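The scene view shows the red core at (203,225), the green look-alike at (233,245), the blue core at (273,203), the pink look-alike at (309,195), the red coil at (480,330) and the blue coil at (520,285). In the top view these are red (422,217), green (380,212), blue (397,292), pink (377,326), red coil (152,223), blue coil (143,298) and lamp (199,262).

Candidates: the blue core is blue (397,292), not pink (377,326). The red core is red (422,217), not green (380,212). I'll measure next and check with a crop.

```bash
cat > meas.py <<'E'
from h import *
def blob(n,p,box,col,z,dep=None,zr=None):
    h=cv2.cvtColor(p,cv2.COLOR_BGR2HSV); H,S,V=[h[...,i].astype(int) for i in range(3)]
    m={'blue':(H>105)&(H<130)&(S>150),'red':((H<5)|(H>174))&(S>190),'pink':(H>150)&(H<175)}[col]&(V>50)
    b=np.zeros_like(m); u0,v0,u1,v1=box; b[v0:v1,u0:u1]=1; m=m&b
    if dep is not None:
        c=cloud(n,dep); m&=(c[...,2]>zr[0])&(c[...,2]<zr[1])
    return m
def rect(n,m,z):
    v,u=np.nonzero(m); P=at_z(n,np.c_[u,v],z)[:,:2]
    rc=cv2.minAreaRect((P*1000).astype(np.float32)); return P,rc
E
python3 - <<'E'
from meas import *
d=np.load("top0.npz"); p,dep=d["p"],d["d"]; c=cloud("top",dep)
for nm,box,col,z in [("bcore",(380,275,415,310),'blue',.083),("rcore",(405,200,440,235),'red',.083),("bcoil",(115,275,170,320),'blue',.083),("rcoil",(125,198,178,248),'red',.083)]:
    m=blob("top",p,box,col,z,dep,(.070,.096)); P,rc=rect("top",m,z)
    print(nm,m.sum(),"rect",np.round(rc[0],1),np.round(rc[1],1),rc[2],"mean",P.mean(0).round(4),"z",np.median(c[m][:,2]).round(4))
for nm,(u,v) in dict(knob=(297,228),lamp=(199,262),table=(340,400)).items(): print(nm,c[v,u].round(3))
a=cv2.resize(p[190:340,350:500],None,fx=4,fy=4,interpolation=cv2.INTER_CUBIC)
s=np.load("scene0.npz")["p"]
cv2.imwrite("pics/crop1.png",cv2.resize(s[160:290,160:330],None,fx=4,fy=4,interpolation=cv2.INTER_CUBIC))
cv2.imwrite("pics/crop2.png",cv2.resize(p[190:340,100:230],None,fx=4,fy=4,interpolation=cv2.INTER_CUBIC))
E
```

```text
Traceback (most recent call last):
  File "meas.py", line 10, in rect
    v,u=np.nonzero(m); P=at_z(n,np.c_[u,v],z)[:,:2]
                         ~~~~^^^^^^^^^^^^^^^^
  File "h.py", line 11, in at_z
    o,d=ray(n,uv); z=np.broadcast_to(z,len(d)); return o+d*((z-o[2])/d[:,2])[:,None]
        ~~~^^^^^^
  File "h.py", line 7, in ray
    k,D,T=K(n); p=cv2.undistortPoints(np.array(uv,float).reshape(-1,1,2),k,D).reshape(-1,2)
                  ~~~~~~~~~~~~~~~~~~~^^^^^^^^^^^^^^^^^^^^^^^^^^^^^^^^^^^^^^^^
cv2.error: OpenCV(4.12.0) /io/opencv/modules/calib3d/src/undistort.dispatch.cpp:347: error: (-215:Assertion failed) CV_IS_MAT(_src) && CV_IS_MAT(_dst) && (_src->rows == 1 || _src->cols == 1) && (_dst->rows == 1 || _dst->cols == 1) && _src->cols + _src->rows - 1 == _dst->rows + _dst->cols - 1 && (CV_MAT_TYPE(_src->type) == CV_32FC2 || CV_MAT_TYPE(_src->type) == CV_64FC2) && (CV_MAT_TYPE(_dst->type) == CV_32FC2 || CV_MAT_TYPE(_dst->type) == CV_64FC2) in function 'cvUndistortPointsInternal'
```

```bash
python3 - <<'E'
from meas import *
d=np.load("top0.npz"); p,dep=d["p"],d["d"]; c=cloud("top",dep)
for nm,(u,v) in dict(blue=(397,292),red=(422,217),rc=(135,222),knob=(297,228),lamp=(199,262),table=(340,400),t2=(450,120)).items(): print(nm,c[v,u].round(4),dep[v,u],p[v,u])
for nm,box,col,z in [("bcore",(380,275,415,310),'blue',.083),("rcore",(405,200,440,235),'red',.083),("bcoil",(115,275,170,320),'blue',.083),("rcoil",(125,198,178,248),'red',.083)]:
    m=blob("top",p,box,col,z); print(nm,m.sum(),np.percentile(c[m][:,2],[5,50,95]).round(3) if m.any() else 0)
    m&=(c[...,2]>.07)
    if m.any():
        P,rc=rect("top",m,z); print("rect",np.round(rc[0],1),np.round(rc[1],1),rc[2],"mean",P.mean(0).round(4))
s=np.load("scene0.npz")["p"]
cv2.imwrite("pics/crop1.png",cv2.resize(s[160:290,160:330],None,fx=4,fy=4,interpolation=cv2.INTER_CUBIC))
cv2.imwrite("pics/crop2.png",cv2.resize(p[190:340,100:230],None,fx=4,fy=4,interpolation=cv2.INTER_CUBIC))
E
```

```text
blue [ 0.4502 -0.2263  0.0814] 1.2648919 [169  94  73]
red [ 0.6064 -0.2768  0.0809] 1.2774892 [ 55  67 208]
rc [0.5836 0.3132 0.0809] 1.2617645 [ 51  55 210]
knob [ 0.5764 -0.0184  0.1013] 1.2488085 [44 50 65]
lamp [0.5049 0.1856 0.0542] 1.2859124 [124 163 186]
table [ 0.215  -0.1169 -0.0011] 1.3280857 [ 81 120 189]
t2 [ 0.8351 -0.3535 -0.005 ] 1.3809263 [ 81 118 186]
bcore 0 0
rcore 1 [0.081 0.081 0.081]
rect [ 599.8 -270.3] [0. 0.] 0.0 mean [ 0.5998 -0.2703]
bcoil 734 [0.028 0.082 0.087]
rect [430.5 296.7] [66.5 66.9] 81.25172424316406 mean [0.4305 0.296 ]
rcoil 915 [0.076 0.082 0.087]
rect [583.1 283.5] [70.1 69.2] 9.227871894836426 mean [0.5833 0.2833]
```

View pics/crop1.png

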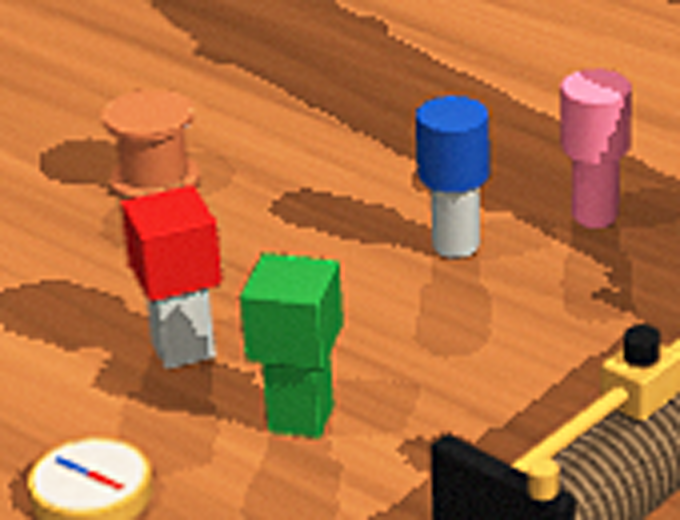

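The close crop confirms it. The blue cap with a steel bar has its top at crop (452,115), and the red cap with a steel bar has its top at crop (170,210). The pink (595,90) and green (290,280) ones have coloured bars and are look-alikes. I'll refine the poses with both cameras.

```bash
cat > m2.py <<'E'
from h import *
# hue/sat mask via 4x upsampled picture, points cast on plane z, filtered by depth height
def top_face(n,p,dep,box,col,z,lo):
    u0,v0,u1,v1=box; s=4
    c=cloud(n,dep)[...,2].astype(np.float32)
    a=cv2.resize(p[v0:v1,u0:u1],None,fx=s,fy=s,interpolation=cv2.INTER_LINEAR).astype(int)
    zz=cv2.resize(c[v0:v1,u0:u1],None,fx=s,fy=s,interpolation=cv2.INTER_LINEAR)
    B,G,R=a[...,0],a[...,1],a[...,2]
    m=(B>R+20) if col=='blue' else (R>100)&(R>2.3*B)&(R>2.3*G)
    m=(m&(zz>lo)).astype(np.uint8)
    k,l,st,_=cv2.connectedComponentsWithStats(m); i=1+np.argmax(st[1:,4]); m=l==i
    v,u=np.nonzero(m); uv=np.c_[u0+(u+.5)/s-.5,v0+(v+.5)/s-.5]
    return at_z(n,uv,z)[:,:2],uv
def rep(nm,n,*a):
    P,uv=top_face(n,*a); rc=cv2.minAreaRect((P*1000).astype(np.float32)); cc=cv2.minEnclosingCircle((P*1000).astype(np.float32))
    print(nm,n,"rect",np.round(rc[0],1),np.round(rc[1],1),round(rc[2],1),"circ",np.round(cc[0],1),round(cc[1],1),"mean",(P.mean(0)*1000).round(1),"uv",uv.mean(0).round(1))
E
python3 - <<'E'
from m2 import *
B={"top":dict(bcore=(380,275,415,310),rcore=(405,200,440,235),bcoil=(115,275,170,320),rcoil=(125,198,178,248)),
 "scene":dict(bcore=(255,175,292,230),rcore=(185,200,220,255),bcoil=(495,258,550,325),rcoil=(445,298,515,375))}
for n in B:
    d=np.load(n+"0.npz"); c=cloud(n,d["d"])
    for k,b in B[n].items():
        try: rep(k,n,d["p"],d["d"],b,'blue' if k[0]=='b' else 'red',.083,.076)
        except Exception as e: print(k,n,e)
d=np.load("top0.npz"); c=cloud("top",d["d"])
for nm,b,lo in [("rheo",(270,170,330,315),.02),("green",(362,195,400,230),.06),("pink",(362,312,395,342),.06),("lamp",(185,250,215,275),.035),("board",(100,180,230,340),.008)]:
    q=c[b[1]:b[3],b[0]:b[2]].reshape(-1,3); q=q[q[:,2]>lo]; print(nm,np.percentile(q,[1,50,99],axis=0).round(3).tolist())
E
```

```text
bcore top rect [ 450.5 -226.3] [34.8 36. ] 0.5 circ [ 449.8 -226.8] 18.7 mean [ 450.  -226.5] uv [397.2 292.1]
rcore top rect [ 605.5 -275.8] [37.7 38.4] 61.2 circ [ 606.6 -275.4] 24.9 mean [ 605.6 -275.6] uv [421.6 217.3]
bcoil top rect [430.3 295.9] [66.  69.6] 0.9 circ [430.6 295.9] 35.5 mean [430.2 296. ] uv [140.2 297.5]
rcoil top rect [585.1 283.2] [73.3 75.8] 9.7 circ [583.3 283.9] 48.8 mean [583.5 283.8] uv [149.3 222.3]
bcore scene rect [ 456.5 -226.8] [51.3 34.8] 38.4 circ [ 456.8 -227.8] 26.1 mean [ 456.  -227.1] uv [272.5 190. ]
rcore scene rect [ 612.5 -276.7] [51.9 40.2] 59.0 circ [ 611.  -275.9] 30.6 mean [ 612.7 -275.8] uv [201.6 214.6]
bcoil scene rect [434.3 295.7] [75.6 68.3] 17.5 circ [433.4 297.4] 38.7 mean [434.8 296.1] uv [522.5 278.6]
rcoil scene rect [587.4 282.3] [80.4 71.9] 8.3 circ [587.1 281.5] 50.8 mean [588.4 282.4] uv [480.1 325.9]
rheo [[0.418, -0.049, 0.04], [0.547, -0.018, 0.063], [0.675, 0.013, 1.347]]
green [[0.472, -0.212, 0.061], [0.613, -0.189, 0.081], [0.636, -0.045, 1.347]]
pink [[0.364, -0.202, 0.061], [0.382, -0.184, 0.082], [0.472, -0.045, 1.347]]
lamp [[0.472, -0.045, 0.036], [0.505, 0.188, 0.059], [0.515, 0.2, 1.347]]
board [[0.362, 0.154, 0.011], [0.505, 0.262, 0.018], [0.655, 0.374, 0.088]]
```

Poses, in mm:
- Blue core: (450, -226.5)
- Blue coil: (430.3, 296)
- Red core: (605.5, -275.7), yaw about -29°
- Red coil: (583.3, 283.6), yaw about 9.5°

Now I'll travel towards the blue core.

Request:
servo_tool([
  [0,0,-7,19,-35,0,0.2],
  [0,0,-14,38,-70,0,0.2],
  [0,0,-21,57,-105,0,0.2],
  [0,0,-28,76,-140,0,0.2],
  [0,0,-35,96,-175,0,0.2],
], force=40)

```text
clock: 0.52
tcp_pos: [0.3732, 0.4386, 0.2309]
orientation: [-1.56, -2.727, 0.001]
contact_force: [0.3, -0.1, 0.5]
grip_width: 0.0684
gripper_force: 0.0
```

Request:
servo_tool([
  [0,0,-5,19,-35,0,0.2],
  [0,0,-10,38,-70,0,0.2],
  [0,0,-13,57,-105,0,0.2],
  [0,0,-13,76,-140,0,0.2],
  [0,0,-13,96,-175,0,0.2],
])

```text
clock: 0.93
tcp_pos: [0.4691, 0.2637, 0.2312]
orientation: [-1.851, -2.538, 0.001]
contact_force: [1.1, 1.1, 0.5]
grip_width: 0.0684
gripper_force: 0.0
```

Request:
servo_tool([
  [0,0,0,5,-40,0,0.2],
  [0,0,0,10,-80,0,0.2],
  [0,0,0,13,-120,0,0.2],
  [0,0,0,15,-160,0,0.2],
  [0,0,0,15,-200,0,0.2],
])

```text
clock: 1.35
tcp_pos: [0.4837, 0.0636, 0.2312]
orientation: [-1.852, -2.538, 0.0]
contact_force: [0.9, 0.0, 0.0]
grip_width: 0.0682
gripper_force: 0.0
```

Request:
servo_tool([
  [0,0,0,-3,-40,0,0.2],
  [0,0,0,-8,-80,0,0.2],
  [0,0,0,-13,-120,0,0.2],
  [0,0,0,-17,-160,0,0.2],
  [0,0,0,-20,-200,0,0.2],
])

```text
clock: 1.77
tcp_pos: [0.4629, -0.1362, 0.2313]
orientation: [-1.851, -2.538, -0.001]
contact_force: [0.6, 0.3, 0.1]
grip_width: 0.0688
gripper_force: 0.0
```

Request:
servo_tool([
  [0,0,0,-6,-40,-10,0.2],
  [0,0,0,-11,-75,-30,0.2],
  [0,0,0,-13,-90,-60,0.2],
  [0,0,0,-13,-90,-90,0.2],
  [0,0,0,-13,-90,-110,0.2],
])

```text
clock: 2.18
tcp_pos: [0.4492, -0.2255, 0.1189]
orientation: [-1.854, -2.533, 0.002]
contact_force: [0.3, 1.4, 0.1]
grip_width: 0.0681
gripper_force: 0.0
```

Request:
servo_tool([
  [0,0,0,0,0,-20,0.2],
  [0,0,0,0,0,-40,0.2],
  [0,0,0,0,0,-60,0.2],
  [0,0,0,0,0,-71,0.2],
  [0,0,0,0,0,-71,0.2],
])

```text
clock: 2.6
tcp_pos: [0.4493, -0.2237, 0.0483]
orientation: [-1.849, -2.535, 0.002]
contact_force: [-0.2, 0.5, -0.3]
grip_width: 0.0684
gripper_force: 0.0
```

Request:
servo_tool([
  [0,0,0,0,0,0,0.4],
  [0,0,0,0,0,0,0.5],
  [0,0,0,0,0,0,0.8],
  [0,0,0,0,0,0,0.8],
  [0,0,0,0,0,0,0.8],
])

```text
clock: 3.02
tcp_pos: [0.4518, -0.2248, 0.0515]
orientation: [1.85, 2.536, 0.001]
contact_force: [-1.7, -0.4, 7.8]
grip_width: 0.0372
gripper_force: 40.0
```

Request:
servo_tool([
  [0,0,0,0,0,0,0.8],
  [0,0,0,0,0,20,0.8],
  [0,0,0,0,0,50,0.8],
  [0,0,0,0,0,80,0.8],
  [0,0,0,0,0,110,0.8],
], force=60)

```text
clock: 3.43
tcp_pos: [0.4504, -0.2243, 0.1616]
orientation: [-1.852, -2.537, 0.0]
contact_force: [1.0, 0.5, -1.4]
grip_width: 0.0365
gripper_force: 60.4
```

Request:
servo_tool([
  [0,0,0,0,0,20,0.8],
  [0,0,0,0,0,40,0.8],
  [0,0,0,0,0,40,0.8],
  [0,0,0,0,0,40,0.8],
])

```text
clock: 3.77
tcp_pos: [0.4515, -0.2243, 0.2011]
orientation: [1.85, 2.537, 0.003]
contact_force: [-0.2, 0.0, -2.1]
grip_width: 0.0366
gripper_force: 60.4
```

```bash
python3 - <<'E'
from h import *
o=r.get_obs(); print(o['tcp_pos'],o['orientation'],o['contact_force'],o['grip_width'])
p,d=r.grab_frame("scene"); np.savez("scene1",p=p,d=d)
k,D,T=K("scene"); q=np.linalg.inv(T)@np.r_[o['tcp_pos'],1]; u=int(317+581*q[0]/-q[2]); v=int(243-581*q[1]/-q[2]); print(u,v)
v0,u0=max(0,v-75),u-100
cv2.imwrite("pics/c3.png",cv2.resize(p[v0:v0+150,u0:u0+200],None,fx=4,fy=4,interpolation=cv2.INTER_CUBIC))
E
```

```text
[ 0.45149017 -0.22429084  0.20114837] [1.84979599 2.53669049 0.00273875] [-0.20663868  0.04699872 -2.12664675] 0.03662000671503904
273 136
```

View pics/c3.png

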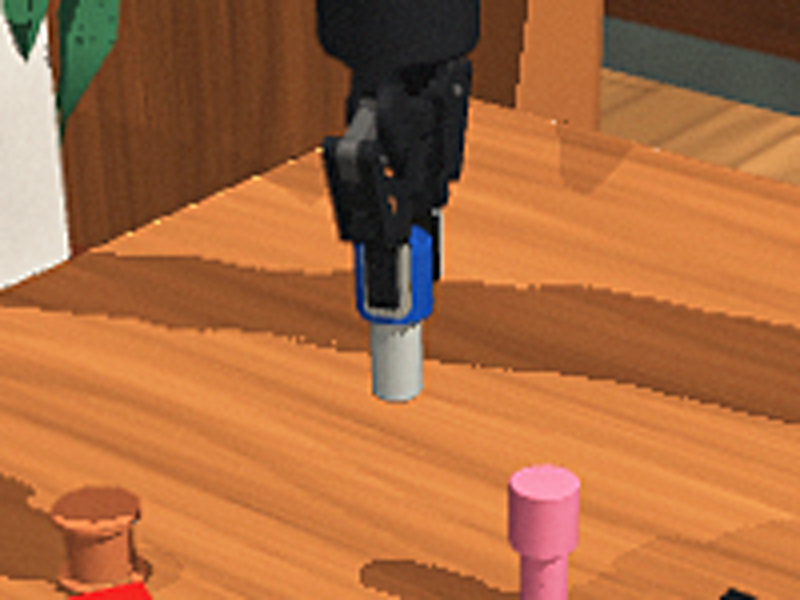

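The blue core is held upright and clear of the table: bar foot at crop (397,395), pads just above the cap's lower rim. Next I carry it to the blue coil.

Request:
servo_tool([
  [0,0,0,2,15,5,0.8],
  [0,0,0,4,45,10,0.8],
  [0,0,0,6,80,10,0.8],
  [0,0,0,8,115,10,0.8],
  [0,0,0,10,150,10,0.8],
])

```text
clock: 4.23
tcp_pos: [0.4597, -0.073, 0.209]
orientation: [-1.851, -2.536, 0.003]
contact_force: [1.0, -0.3, -2.8]
grip_width: 0.0362
gripper_force: 60.4
```

Request:
servo_tool([
  [0,0,0,1,35,0,0.8],
  [0,0,0,2,70,0,0.8],
  [0,0,0,2,105,0,0.8],
  [0,0,0,0,140,0,0.8],
  [0,0,0,-3,175,0,0.8],
])

```text
clock: 4.65
tcp_pos: [0.4567, 0.102, 0.2089]
orientation: [-1.851, -2.537, 0.003]
contact_force: [0.7, 0.3, -2.2]
grip_width: 0.0365
gripper_force: 60.4
```

Request:
servo_tool([
  [0,0,0,-7,35,0,0.8],
  [0,0,0,-13,70,0,0.8],
  [0,0,0,-18,105,-10,0.8],
  [0,0,0,-23,140,-20,0.8],
  [0,0,0,-26,165,-30,0.8],
])

```text
clock: 5.07
tcp_pos: [0.43, 0.2686, 0.1784]
orientation: [-1.847, -2.539, 0.002]
contact_force: [0.0, -0.0, -1.7]
grip_width: 0.0366
gripper_force: 60.4
```

Request:
servo_tool([
  [0,0,0,-2,20,-10,0.8],
  [0,0,0,-2,31,-20,0.8],
  [0,0,0,-2,31,-28,0.8],
  [0,0,0,-2,31,-28,0.8],
  [0,0,0,-2,31,-28,0.8],
])

```text
clock: 5.48
tcp_pos: [0.43, 0.2942, 0.1514]
orientation: [1.854, 2.536, -0.004]
contact_force: [0.1, 0.4, -0.9]
grip_width: 0.0366
gripper_force: 60.4
```

```bash
python3 - <<'E'
from h import *
o=r.get_obs(); print(o['tcp_pos'],o['orientation'],o['contact_force'],o['clock'])
for n in("scene","top"):
    p,d=r.grab_frame(n); np.savez(n+"2",p=p,d=d)
    if n=="scene": cv2.imwrite("pics/c4.png",cv2.resize(p[210:340,440:600],None,fx=5,fy=5,interpolation=cv2.INTER_CUBIC)[:600])
E
```

```text
[0.4299567  0.29416953 0.15139391] [ 1.85439158  2.53559507 -0.0044939 ] [ 0.061088    0.38993262 -0.87758831] 5.4833
```

View pics/c4.png

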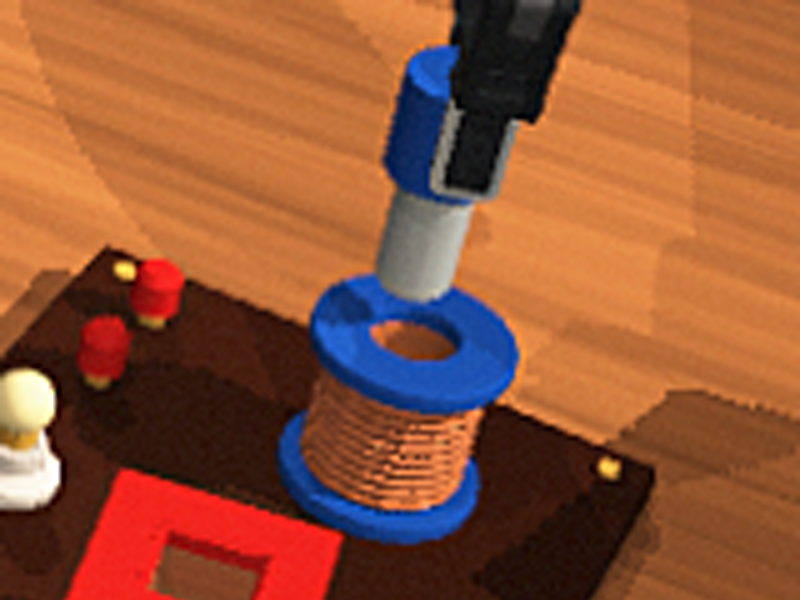

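The crop shows the core hanging upright, its foot tip at crop (425,300), above the blue mouth centred at about (415,340). The axis passes slightly left of the mouth. I'll measure the offset from the bar's depth points and the mouth outline.

```bash
cat > bar.py <<'E'
from h import *
from scipy.optimize import least_squares
def bar(n,p,d,box,zlo,zhi,R):
    c=cloud(n,d); u0,v0,u1,v1=box; q=c[v0:v1,u0:u1].reshape(-1,3); a=p[v0:v1,u0:u1].reshape(-1,3).astype(int)
    g=(a.max(1)-a.min(1)<45)&(a.min(1)>60)&(q[:,2]>zlo)&(q[:,2]<zhi); q=q[g]
    f=least_squares(lambda s:np.hypot(q[:,0]-s[0],q[:,1]-s[1])-R,q[:,:2].mean(0)-[.01,.01],loss='soft_l1',f_scale=.001)
    v,u=np.nonzero(g.reshape(v1-v0,u1-u0))
    return f.x,np.sqrt(2*f.cost/len(q)),len(q),np.c_[u+u0,v+v0],q
E
python3 - <<'E'
from bar import *
e=np.load("scene2.npz");p,d=e["p"],e["d"]
x,rms,k,uv,q=bar("scene",p,d,(505,240,545,275),.104,.142,.013); print("bar depth fit",(x*1e3).round(1),rms,k, q[:,2].min(),q[:,2].max())
# axis pixels: per-row middle -> lateral residual of vertical axis against rays
o,_=ray("scene",[[0,0]])
rows=[(v,uv[uv[:,1]==v,0].min(),uv[uv[:,1]==v,0].max()) for v in range(251,266)]
print(rows[:3],rows[-2:])
mid=np.array([[(a+b)/2,v] for v,a,b in rows]); _,dd=ray("scene",mid); dd=dd[:,:2]/np.linalg.norm(dd[:,:2],axis=1)[:,None]
lat=np.c_[-dd[:,1],dd[:,0]].mean(0); lat/=np.linalg.norm(lat)
print("lat dir",lat,"bar lateral (ray based)",1e3*np.mean([(o[:2]+t*np.linalg.norm(x-o[:2]))@lat for t in dd]))
print("bar depth-based lateral",x@lat*1e3,"tcp",np.array([.4300,.2942])@lat*1e3)
e0=np.load("scene0.npz")
h=cv2.cvtColor(e0["p"],cv2.COLOR_BGR2HSV).astype(int)
m=((h[...,0]>95)&(h[...,0]<135)&(h[...,1]>120)).astype(np.uint8)[260:300,495:550]
cs,hi=cv2.findContours(m,cv2.RETR_CCOMP,cv2.CHAIN_APPROX_NONE)
for c,hh in zip(cs,hi[0]):
    if len(c)>12: 
        el=cv2.fitEllipse(c); uvc=np.array(el[0])+[495,260]; P=at_z("scene",[uvc],.083)[0]; print(hh[3],len(c),uvc.round(1),np.round(el[1],1),(P*1e3).round(1),"lat",P[:2]@lat*1e3)
# top-camera hole
e0=np.load("top0.npz"); a=e0["p"].astype(int); m=(a[...,0]>a[...,2]+20).astype(np.uint8)[275:320,115:170]
cs,hi=cv2.findContours(m,cv2.RETR_CCOMP,cv2.CHAIN_APPROX_NONE)
for c,hh in zip(cs,hi[0]):
    if len(c)>12:
        el=cv2.fitEllipse(c); uvc=np.array(el[0])+[115,275]; print("top",hh[3],len(c),uvc.round(1),np.round(el[1],1),(at_z("top",[uvc],.083)[0]*1e3).round(1))
E
```

```text
bar depth fit [429.1 288.1] 0.0009669330210611247 278 0.1040506492015355 0.1419466274213279
[(251, np.int64(518), np.int64(533)), (252, np.int64(518), np.int64(533)), (253, np.int64(519), np.int64(533))] [(264, np.int64(515), np.int64(530)), (265, np.int64(516), np.int64(529))]
lat dir [ 0.18561691 -0.98262219] bar lateral (ray based) -203.76173231657165
bar depth-based lateral -203.46334440074475 tcp -209.27217743937348
-1 17 [498.1 296.3] [3.2 8.1] [505.1 279.3  83. ] lat -180.6427560700455
-1 99 [522.2 278.3] [25.4 42. ] [434.8 295.5  83. ] lat -209.63709653798188
1 40 [521.9 277.6] [ 8.5 18.5] [433.3 294.5  83. ] lat -208.96467159410957
top -1 111 [143. 297.] [34.5 42.2] [431.2 290.4  83. ]
top 0 40 [139.8 297.5] [14.2 14.9] [430.2 296.8  83. ]
top 0 43 [157.3 296.2] [ 7.3 19.3] [433.4 261.9  83. ]
```

Request:
servo_tool([
  [0,0,0,2,3,0,0.8],
  [0,0,0,3,6,0,0.8],
  [0,0,0,3,6,-6,0.8],
  [0,0,0,3,6,-12,0.8],
  [0,0,0,3,6,-12,0.8],
])

```text
clock: 6.0
tcp_pos: [0.4322, 0.302, 0.139]
orientation: [-1.851, -2.538, 0.003]
contact_force: [-0.3, 0.2, -1.6]
grip_width: 0.0365
gripper_force: 60.4
```

```bash
python3 - <<'E'
from bar import *
o=r.get_obs(); print(o['tcp_pos'],o['orientation'],o['contact_force'],o['clock'])
p,d=r.grab_frame("scene"); np.savez("scene3",p=p,d=d)
x,rms,k,uv,q=bar("scene",p,d,(500,235,550,285),.097,.130,.013); print("bar",(x*1e3).round(1),rms,k)
for lo,hi in((.095,.112),(.112,.130)):
    y=bar("scene",p,d,(500,235,550,285),lo,hi,.013); print(lo,(y[0]*1e3).round(1),y[2])
c=cloud("scene",np.load("scene0.npz")["d"]); a=np.load("scene0.npz")["p"].astype(int)
m=(a[...,0]>a[...,2]+20)&(c[...,2]>.07); m[:, :495]=0; m[:258]=0;m[300:]=0; q=c[m]; print("flange z pct",np.percentile(q[:,2],[25,50,75,95]).round(4))
cv2.imwrite("pics/c5.png",cv2.resize(p[220:320,470:590],None,fx=6,fy=6,interpolation=cv2.INTER_CUBIC))
E
```

```text
[0.43218499 0.30202724 0.13898719] [-1.85114199 -2.5377614   0.00324207] [-0.33326512  0.20232003 -1.63720319] 6.0
bar [431.3 295.7] 0.0009809664566392635 256
0.095 [430.8 295.6] 134
0.112 [431.7 295.9] 138
flange z pct [0.0837 0.085  0.0861 0.0873]
```

View pics/c5.png

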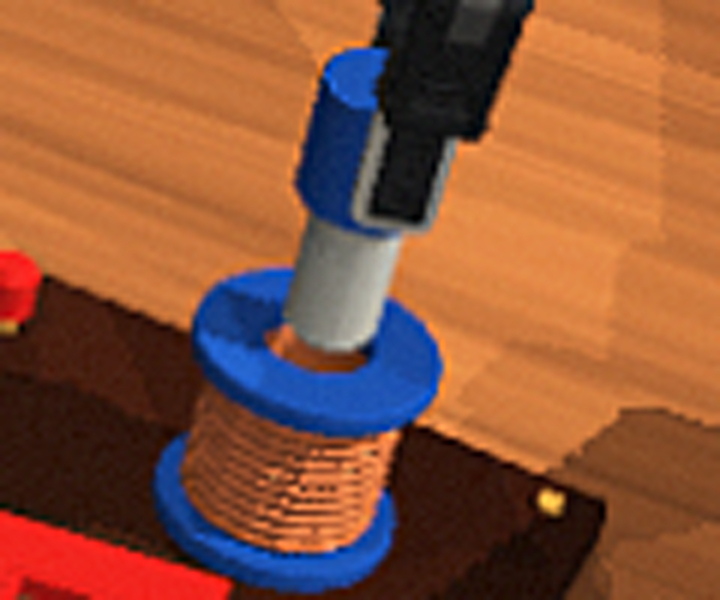

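The bar foot (tip near crop (335,352)) sits about 2 mm to the right of centre over the mouth (hole edges 266 to 373 px). I'll nudge -y by 2 mm and lower gently.

Request:
servo_tool([
  [0,0,0,1,-2,0,0.8],
  [0,0,0,1,-2,-3,0.8],
  [0,0,0,1,-2,-6,0.8],
  [0,0,0,1,-2,-9,0.8],
  [0,0,0,1,-2,-9,0.8],
])

```text
clock: 6.47
tcp_pos: [0.4336, 0.3003, 0.1306]
orientation: [-1.851, -2.538, 0.002]
contact_force: [-0.8, 0.1, -1.8]
grip_width: 0.0366
gripper_force: 60.4
```

Request:
servo_tool([
  [0,0,0,0,0,-2,0.8],
  [0,0,0,0,0,-4,0.8],
  [0,0,0,0,0,-6,0.8],
  [0,0,0,0,0,-6,0.8],
])

```text
clock: 6.8
tcp_pos: [0.4337, 0.3004, 0.1249]
orientation: [-1.851, -2.538, 0.001]
contact_force: [0.1, -0.0, -2.7]
grip_width: 0.0368
gripper_force: 60.4
```

```bash
python3 - <<'E'
from bar import *
for i in range(2):
    o=r.get_obs(); print(o['tcp_pos'].round(4),o['contact_force'].round(1),o['moment'].round(2),o['clock'])
    p,d=r.grab_frame("scene")
np.savez("scene4",p=p,d=d)
x,rms,k,uv,q=bar("scene",p,d,(500,235,550,285),.09,.117,.013); print("bar",(x*1e3).round(1),rms,k)
cv2.imwrite("pics/c6.png",cv2.resize(p[220:320,470:590],None,fx=6,fy=6,interpolation=cv2.INTER_CUBIC))
E
```

```text
[0.4337 0.3004 0.1249] [ 0.1 -0.  -2.7] [ 0.03  0.01 -0.01] 6.8
[0.4338 0.3005 0.1251] [ 0.1 -0.1 -1.5] [ 0.02 -0.   -0.03] 6.85
bar [432.6 294.2] 0.0009874185690818586 199
```

View pics/c6.png

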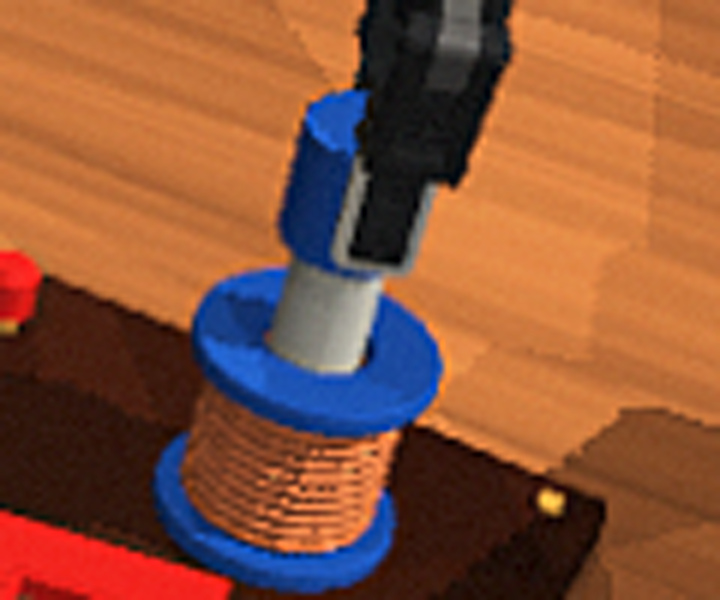

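The foot has entered the bore with no force. The front rim hides the foot, and a small gap shows on the right at (368,355). I'll continue down with a slight nudge in +y.

Request:
servo_tool([
  [0,0,0,0,0.5,-3,0.8],
  [0,0,0,0,0.5,-6,0.8],
  [0,0,0,0,0.5,-9,0.8],
  [0,0,0,0,0.5,-12,0.8],
  [0,0,0,0,0.5,-15,0.8],
])

```text
clock: 7.32
tcp_pos: [0.4339, 0.301, 0.1099]
orientation: [-1.851, -2.538, 0.0]
contact_force: [-0.9, -1.2, -1.6]
grip_width: 0.0364
gripper_force: 60.4
```

Request:
servo_tool([
  [0,0,0,0,0,-4,0.8],
  [0,0,0,0,0,-8,0.8],
  [0,0,0,0,0,-12,0.8],
  [0,0,0,0,0,-15,0.8],
  [0,0,0,0,0,-15,0.8],
])

```text
clock: 7.73
tcp_pos: [0.4336, 0.3008, 0.0945]
orientation: [-1.851, -2.538, 0.002]
contact_force: [0.1, 0.1, -1.6]
grip_width: 0.0361
gripper_force: 60.4
```

Going in freely. The last millimetres go slowly until contact.

Request:
servo_tool([
  [0,0,0,0,0,-1,0.8],
  [0,0,0,0,0,-2,0.8],
  [0,0,0,0,0,-3,0.8],
  [0,0,0,0,0,-4,0.8],
  [0,0,0,0,0,-4,0.8],
])

```text
clock: 8.15
tcp_pos: [0.4339, 0.3011, 0.0912]
orientation: [-1.852, -2.538, 0.0]
contact_force: [1.2, 0.7, -1.7]
grip_width: 0.0362
gripper_force: 60.4
```

Request:
servo_tool([
  [0,0,0,0,0,-0.5,0.8],
  [0,0,0,0,0,-1,0.8],
  [0,0,0,0,0,-1.5,0.8],
  [0,0,0,0,0,-1.5,0.8],
])

```text
clock: 8.48
tcp_pos: [0.434, 0.3011, 0.0898]
orientation: [1.852, 2.538, 0.0]
contact_force: [0.4, 0.4, -2.1]
grip_width: 0.0369
gripper_force: 60.4
```

Request:
servo_tool([
  [0,0,0,0,0,-0.5,0.8],
  [0,0,0,0,0,-1,0.8],
  [0,0,0,0,0,-1.5,0.8],
  [0,0,0,0,0,-1.5,0.8],
])

```text
clock: 8.82
tcp_pos: [0.434, 0.3012, 0.0896]
orientation: [-1.852, -2.537, -0.001]
contact_force: [-4.6, -2.8, 13.3]
grip_width: 0.0364
gripper_force: 62.3
```

Request:
servo_tool([
  [0,0,0,0,0,-0.5,0.8],
  [0,0,0,0,0,-1,0.8],
  [0,0,0,0,0,-1,0.8],
])

```text
clock: 9.07
tcp_pos: [0.434, 0.3012, 0.0895]
orientation: [-1.851, -2.537, -0.001]
contact_force: [-8.0, -5.1, 24.0]
grip_width: 0.0363
gripper_force: 63.4
```

```bash
python3 - <<'E'
from h import *
p,d=r.grab_frame("scene")
cv2.imwrite("pics/c7.png",cv2.resize(p[230:310,480:580],None,fx=7,fy=7,interpolation=cv2.INTER_CUBIC))
E
```

```text
(no output)
```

View pics/c7.png

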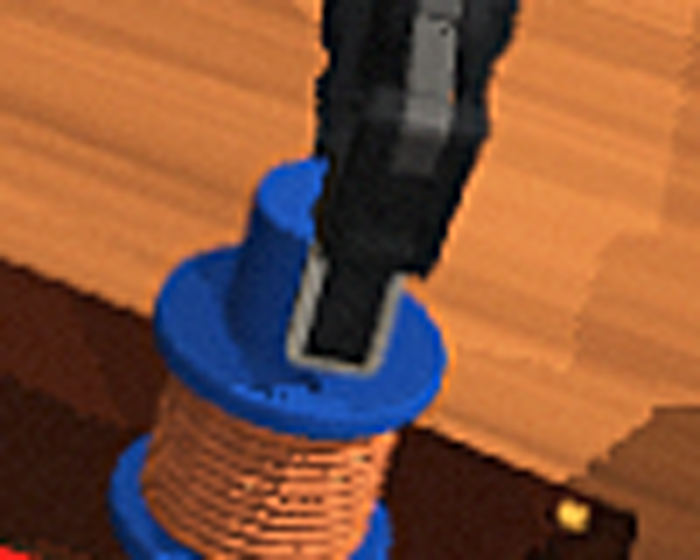

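The cap sits on the flange, its bottom edge at about (245,345) with no bar visible, and contact came at the expected height. I'll relieve the push, release and rise.

Request:
servo_tool([
  [0,0,0,0,0,1.5,0.8],
  [0,0,0,0,0,2,0.8],
  [0,0,0,0,0,2,0.2],
  [0,0,0,0,0,2,0.2],
  [0,0,0,0,0,2,0.2],
])

```text
clock: 9.53
tcp_pos: [0.434, 0.3011, 0.0892]
orientation: [1.851, 2.538, 0.0]
contact_force: [0.2, 0.5, 0.3]
grip_width: 0.068
gripper_force: 0.0
```

Request:
servo_tool([
  [0,0,0,0,0,0,0.2],
  [0,0,0,0,0,15,0.2],
  [0,0,0,0,0,45,0.2],
  [0,0,0,0,0,85,0.2],
  [0,0,0,0,0,125,0.2],
])

```text
clock: 9.95
tcp_pos: [0.4334, 0.3004, 0.215]
orientation: [-1.852, -2.538, 0.004]
contact_force: [0.6, 0.3, -1.0]
grip_width: 0.0684
gripper_force: 0.0
```

Request:
servo_tool([
  [0,0,-5,11,-37,0,0.2],
  [0,0,-10,22,-74,0,0.2],
  [0,0,-15,33,-111,0,0.2],
  [0,0,-20,44,-148,0,0.2],
  [0,0,-25,55,-185,0,0.2],
])

```text
clock: 10.37
tcp_pos: [0.4892, 0.1144, 0.2145]
orientation: [-2.361, -2.072, -0.001]
contact_force: [0.7, -0.4, 0.8]
grip_width: 0.0685
gripper_force: 0.0
```

Request:
servo_tool([
  [0,0,-5,11,-37,0,0.2],
  [0,0,-10,22,-74,0,0.2],
  [0,0,-15,33,-111,0,0.2],
  [0,0,-20,44,-148,0,0.2],
  [0,0,-21.6,55,-185,0,0.2],
])

```text
clock: 10.78
tcp_pos: [0.5442, -0.0706, 0.2143]
orientation: [2.708, 1.593, 0.0]
contact_force: [0.7, 0.4, 0.6]
grip_width: 0.0682
gripper_force: 0.0
```

Request:
servo_tool([
  [0,0,0,11,-37,0,0.2],
  [0,0,0,22,-74,0,0.2],
  [0,0,0,33,-111,0,0.2],
  [0,0,0,44,-148,0,0.2],
  [0,0,0,55,-185,0,0.2],
])

```text
clock: 11.2
tcp_pos: [0.5993, -0.2556, 0.214]
orientation: [-2.704, -1.599, 0.0]
contact_force: [1.4, -0.3, 0.4]
grip_width: 0.0683
gripper_force: 0.0
```

Request:
servo_tool([
  [0,0,0,6,-22,-20,0.2],
  [0,0,0,6,-22,-50,0.2],
  [0,0,0,6,-22,-80,0.2],
  [0,0,0,6,-22,-100,0.2],
  [0,0,0,6,-22,-100,0.2],
])

```text
clock: 11.62
tcp_pos: [0.6021, -0.2743, 0.1091]
orientation: [-2.699, -1.595, 0.008]
contact_force: [-2.0, 2.1, 0.1]
grip_width: 0.0685
gripper_force: 0.0
```

```bash
python3 - <<'E'
from h import *
o=r.get_obs(); print(o['tcp_pos'].round(4),o['orientation'].round(3),o['clock'])
for n in ("scene","top"):
    p,d=r.grab_frame(n); np.savez(n+"5",p=p,d=d)
    if n=="scene": a=cv2.resize(p[150:270,140:280],None,fx=5,fy=5,interpolation=cv2.INTER_CUBIC)
cv2.imwrite("pics/c8.png",a)
# blue core seated? heights over the blue coil from the top camera
c=cloud("top",d); q=c[285:310,128:152]; print("blue coil max heights",np.percentile(q[...,2],[50,80,95]).round(3))
m=c[285:310,128:152].reshape(-1,3); m=m[(m[:,2]>.11)&(m[:,2]<.14)]; print(m.mean(0).round(4),len(m))
E
```

```text
[ 0.6021 -0.2743  0.1091] [-2.699 -1.595  0.008] 11.6167
blue coil max heights [0.107 0.121 0.123]
[0.4323 0.2944 0.12  ] 292
```

View pics/c8.png

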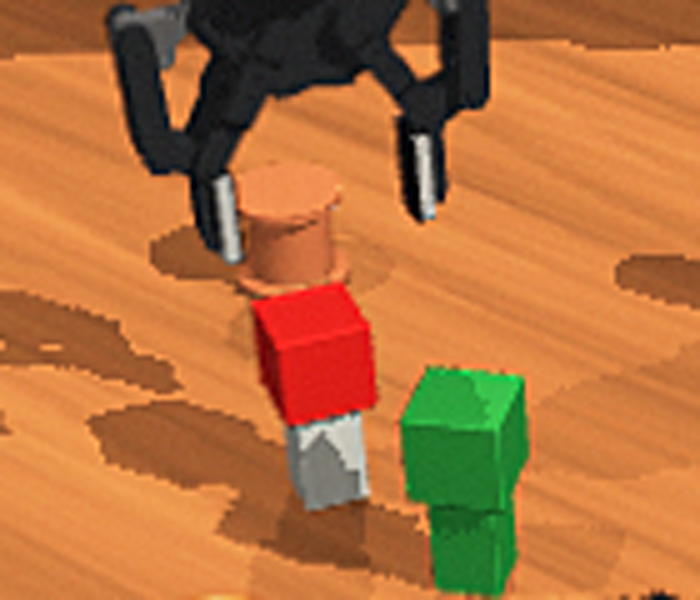

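Blue core seated: its cap top is at 0.120 m over the coil. The gripper straddles the red cap (cap top centre at (315,315), finger tips at (228,255) and (423,210)), with green clear to the right. Next, descend and grip.

Request:
servo_tool([
  [0,0,0,0,0,0,0.2],
  [0,0,0,0,0,-15,0.2],
  [0,0,0,0,0,-30,0.2],
  [0,0,0,0,0,-45,0.2],
  [0,0,0,0,0,-57,0.2],
])

```text
clock: 12.13
tcp_pos: [0.6045, -0.2753, 0.0554]
orientation: [-2.703, -1.598, 0.001]
contact_force: [-0.6, 0.5, -0.5]
grip_width: 0.0688
gripper_force: 0.0
```

Request:
servo_tool([
  [0,0,0,0,0,-4,0.2],
  [0,0,0,0,0,-6,0.2],
  [0,0,0,0,0,-6,0.2],
  [0,0,0,0,0,-6,0.2],
  [0,0,0,0,0,-6,0.2],
])

```text
clock: 12.55
tcp_pos: [0.6054, -0.2763, 0.052]
orientation: [2.704, 1.598, 0.001]
contact_force: [0.7, 0.8, 0.4]
grip_width: 0.0682
gripper_force: 0.0
```

Request:
servo_tool([
  [0,0,0,0,0,0,0.4],
  [0,0,0,0,0,0,0.5],
  [0,0,0,0,0,0,0.8],
  [0,0,0,0,0,0,0.8],
  [0,0,0,0,0,0,0.8],
])

```text
clock: 12.97
tcp_pos: [0.6058, -0.2763, 0.0521]
orientation: [2.703, 1.598, 0.002]
contact_force: [1.6, -1.0, 4.3]
grip_width: 0.0379
gripper_force: 59.7
```

Request:
servo_tool([
  [0,0,0,0,0,0,0.8],
  [0,0,0,0,0,15,0.8],
  [0,0,0,0,0,40,0.8],
  [0,0,0,0,0,70,0.8],
  [0,0,0,0,0,100,0.8],
])

```text
clock: 13.38
tcp_pos: [0.6033, -0.2752, 0.1517]
orientation: [-2.702, -1.597, 0.004]
contact_force: [1.5, -0.2, -1.7]
grip_width: 0.0381
gripper_force: 59.6
```

Request:
servo_tool([
  [0,0,0,0,0,25,0.8],
  [0,0,0,0,0,45,0.8],
  [0,0,0,0,0,60,0.8],
  [0,0,0,0,0,60,0.8],
  [0,0,0,0,0,60,0.8],
])

```text
clock: 13.8
tcp_pos: [0.6045, -0.2757, 0.2115]
orientation: [-2.704, -1.598, -0.0]
contact_force: [0.8, -0.9, -3.0]
grip_width: 0.0377
gripper_force: 59.5
```

```bash
python3 - <<'E'
from h import *
o=r.get_obs(); print(o['tcp_pos'].round(4),o['orientation'].round(3),o['contact_force'].round(1),o['clock'])
p,d=r.grab_frame("scene"); np.savez("scene6",p=p,d=d)
c=cloud("scene",d); a=p.astype(int); m=(a[...,2]>100)&(a[...,2]>2.3*a[...,0])&(a[...,2]>2.3*a[...,1]); m[:,:120]=0;m[:,320:]=0
q=c[m]; print(len(q),np.percentile(q,[2,50,98],axis=0).round(3))
E
```

```text
[ 0.6045 -0.2757  0.2115] [-2.704 -1.598 -0.   ] [ 0.8 -0.9 -3. ] 13.8
583 [[ 0.483 -0.392  0.009]
 [ 0.61  -0.264  0.233]
 [ 0.715 -0.23   0.246]]
```

Request:
servo_tool([
  [0,0,2,0,15,0,0.8],
  [0,0,5,-1,45,0,0.8],
  [0,0,9,-2,80,0,0.8],
  [0,0,13,-3,115,0,0.8],
  [0,0,17,-5,150,0,0.8],
])

```text
clock: 14.27
tcp_pos: [0.5987, -0.123, 0.2096]
orientation: [-2.431, -1.986, 0.003]
contact_force: [-0.1, 0.2, -2.0]
grip_width: 0.0378
gripper_force: 59.7
```

Request:
servo_tool([
  [0,0,4,-1,35,0,0.8],
  [0,0,8,-2,70,0,0.8],
  [0,0,12,-3,105,0,0.8],
  [0,0,16,-5,140,0,0.8],
  [0,0,20,-7,175,0,0.8],
])

```text
clock: 14.68
tcp_pos: [0.5911, 0.0519, 0.2099]
orientation: [-2.049, -2.379, 0.003]
contact_force: [2.0, 0.8, -2.4]
grip_width: 0.0377
gripper_force: 59.7
```

Request:
servo_tool([
  [0,0,1,-1,35,0,0.8],
  [0,0,1,-2,70,0,0.8],
  [0,0,1,-3,105,0,0.8],
  [0,0,1,-5,140,0,0.8],
  [0,0,1,-7,170,0,0.8],
])

```text
clock: 15.1
tcp_pos: [0.5836, 0.2227, 0.2096]
orientation: [-2.03, -2.394, 0.004]
contact_force: [-0.2, 0.4, -2.6]
grip_width: 0.0379
gripper_force: 59.7
```

Request:
servo_tool([
  [0,0,0,-1,30,0,0.8],
  [0,0,0,-2,50,0,0.8],
  [0,0,0,-2,65,-10,0.8],
  [0,0,0,-2,65,-25,0.8],
  [0,0,0,-2,65,-40,0.8],
])

```text
clock: 15.52
tcp_pos: [0.5825, 0.2856, 0.1691]
orientation: [-2.032, -2.395, 0.003]
contact_force: [0.7, -0.7, -2.5]
grip_width: 0.038
gripper_force: 59.7
```

Request:
servo_tool([
  [0,0,0,0,0,-5,0.8],
  [0,0,0,0,0,-5,0.8],
  [0,0,0,0,0,-5,0.8],
  [0,0,0,0,0,-5,0.8],
  [0,0,0,0,0,-5,0.8],
])

```text
clock: 15.93
tcp_pos: [0.5845, 0.284, 0.1672]
orientation: [2.037, 2.391, 0.002]
contact_force: [0.2, -0.9, -1.6]
grip_width: 0.0381
gripper_force: 59.7
```

```bash
python3 - <<'E'
from h import *
o=r.get_obs(); print(o['tcp_pos'].round(4),o['orientation'].round(3),o['contact_force'].round(1),o['clock'])
for n in("scene","top"):
    p,d=r.grab_frame(n); np.savez(n+"7",p=p,d=d)
    if n=="scene": cv2.imwrite("pics/c9.png",cv2.resize(p[230:380,410:560],None,fx=4,fy=4,interpolation=cv2.INTER_CUBIC))
# coil hole and outline from the clean first pictures
for n,b in(("top",(125,198,178,248)),("scene",(445,298,515,375))):
    e=np.load(n+"0.npz"); u0,v0,u1,v1=b; s=4
    a=cv2.resize(e["p"][v0:v1,u0:u1],None,fx=s,fy=s,interpolation=cv2.INTER_LINEAR).astype(int)
    m=((a[...,2]>100)&(a[...,2]>2.3*a[...,0])&(a[...,2]>2.3*a[...,1])).astype(np.uint8)
    cs,hi=cv2.findContours(m,cv2.RETR_CCOMP,cv2.CHAIN_APPROX_NONE)
    for c,h in zip(cs,hi[0]):
        if len(c)<100: continue
        P=at_z(n,c[:,0]/s+[u0+.5/s-.5,v0+.5/s-.5],.083)[:,:2]*1e3
        k=cv2.approxPolyDP(P.astype(np.float32).reshape(-1,1,2),6,True)[:,0]
        rc=cv2.minAreaRect(P.astype(np.float32)); E=np.roll(k,-1,0)-k
        print(n,"hole" if h[3]>=0 else "outer",np.round(rc[0],1),np.round(rc[1],1),round(rc[2],1),"\n poly",k.round(1).tolist(),"ang",np.degrees(np.arctan2(E[:,1],E[:,0])).round(1),"len",np.linalg.norm(E,axis=1).round(0))
E
```

```text
[0.5845 0.284  0.1672] [2.037e+00 2.391e+00 2.000e-03] [ 0.2 -0.9 -1.6] 15.9333
top outer [582.7 278.3] [80.3 85.4] 9.4 
 poly [[618.0999755859375, 242.3000030517578], [626.5, 259.3999938964844], [614.7000122070312, 324.6000061035156], [544.2000122070312, 314.29998779296875], [539.5, 293.5], [551.5, 231.89999389648438]] ang [  63.8  100.2 -171.7 -102.7  -79.     8.9] len [19. 66. 71. 21. 63. 67.]
top hole [584.1 283.7] [28.2 28. ] 9.1 
 poly [[598.9000244140625, 273.1000061035156], [573.7999877929688, 268.6000061035156], [569.2000122070312, 293.6000061035156], [593.7000122070312, 298.6000061035156]] ang [-169.9  100.5   11.4  -78.5] len [25. 25. 25. 26.]
scene outer [614.8 287.1] [138.3  73.7] 9.8 
 poly [[554.0999755859375, 240.60000610351562], [686.2000122070312, 271.8999938964844], [673.0, 333.5], [543.2999877929688, 310.8999938964844]] ang [  13.3  102.1 -170.1  -81.3] len [136.  63. 132.  71.]
scene hole [646.3 294.8] [41.5 54.1] 10.1 
 poly [[630.9000244140625, 264.8999938964844], [621.2999877929688, 316.6000061035156], [661.4000244140625, 323.1000061035156], [668.9000244140625, 275.1000061035156]] ang [ 100.5    9.3  -81.1 -165. ] len [53. 41. 49. 39.]
scene hole [588.6 282.8] [22.5 29.1] 9.4 
 poly [[580.2999877929688, 267.6000061035156], [575.7000122070312, 293.20001220703125], [596.4000244140625, 298.29998779296875], [601.0999755859375, 271.20001220703125]] ang [ 100.2   13.8  -80.  -170.2] len [26. 21. 28. 21.]
```

View pics/c9.png

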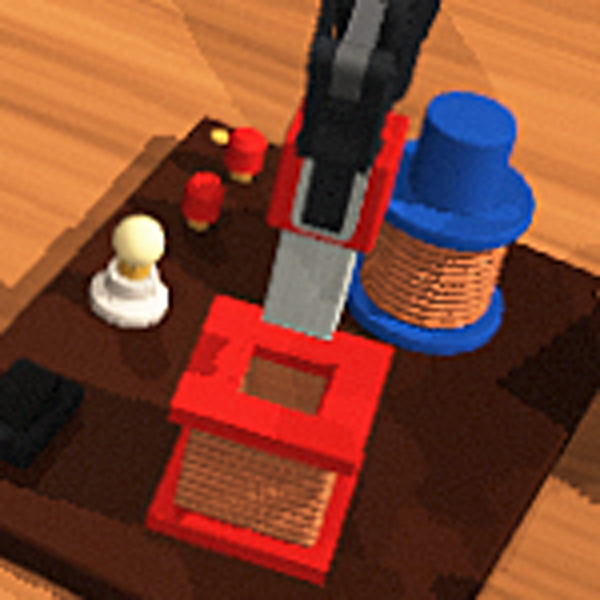

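The last crop shows the red core held upright: bar foot front corners at crop (265,320) and (333,338), and the square mouth at (290,380). The blue cap is seated on its coil at (468,150), and the lamp is untouched. From now on I'll use numeric fits only.

```bash
cat > rb.py <<'E'
from h import *
def corners(p,box):
    u0,v0,u1,v1=box; s=4
    a=cv2.resize(p[v0:v1,u0:u1],None,fx=s,fy=s,interpolation=cv2.INTER_LINEAR).astype(int)
    m=((a.max(2)-a.min(2)<50)&(a.min(2)>85)).astype(np.uint8)
    k,l,st,_=cv2.connectedComponentsWithStats(m); i=1+np.argmax(st[1:,4]); m=(l==i).astype(np.uint8)
    c=max(cv2.findContours(m,0,cv2.CHAIN_APPROX_NONE)[0],key=len)
    q=cv2.approxPolyDP(c,5,True)[:,0]
    return q/s+[u0+.5/s-.5,v0+.5/s-.5],m
E
python3 - <<'E'
from rb import *
e=np.load("scene7.npz"); p,d=e["p"],e["d"]
k,m=corners(p,(468,285,505,320)); print(k.round(1).tolist())
for z in(.115,): print(at_z("scene",k,z).round(4)[:,:2].tolist())
c=cloud("scene",d); B=c[285:320,468:505]; mm=cv2.resize(m,(37,35),interpolation=cv2.INTER_NEAREST)>0; mm=cv2.erode(mm.astype(np.uint8),np.ones((3,3)))>0
q=B[mm]; ct=q.mean(0); n=np.linalg.svd(q-ct)[2][2]; print("face mean",ct.round(4),"normal",n.round(3),"yaw",np.degrees(np.arctan2(n[1],n[0])).round(1),"rms",np.std((q-ct)@n).round(4))
# near and side flange edges region depth: flange plane
F=c[315:350,450:512].reshape(-1,3); a=p[315:350,450:512].reshape(-1,3).astype(int); g=(a[:,2]>150)&(a[:,2]>3*a[:,1]); z=F[g][:,2]; print("flange z",np.percentile(z,[10,50,90]).round(4))
E
```

```text
[[480.6, 287.6], [475.6, 309.1], [492.1, 314.1], [498.6, 292.6]]
[[0.5421, 0.2579], [0.5946, 0.2716], [0.5906, 0.2961], [0.5369, 0.2856]]
face mean [0.602  0.2874 0.1432] normal [-0.241  0.97   0.009] yaw 104.0 rms 0.0066
flange z [0.0793 0.0846 0.0861]
```

```bash
cat > sub.py <<'E'
from h import *
def edge_v(p,us,v0,v1):   # sub-pixel row of the grey->red or hole->red step (R-G, 50% crossing) in each column
    a=p.astype(float); s=a[...,2]-a[...,1]; out=[]
    for u in us:
        x=s[v0:v1+1,u]; lo,hi=x[:2].mean(),x[-2:].mean(); t=(lo+hi)/2; i=np.nonzero((x[:-1]<t)&(x[1:]>=t))[0]
        if len(i) and hi-lo>40: i=i[0]; out.append((u,v0+i+(t-x[i])/(x[i+1]-x[i])))
    return np.array(out)
def line(P): 
    f=cv2.fitLine((P*1e3).astype(np.float32),cv2.DIST_HUBER,0,.01,.01).ravel(); n=np.array([f[1],-f[0]]); n*=np.sign(n[0]); return n, n@f[2:]
E
python3 - <<'E'
from sub import *
p=np.load("scene7.npz")["p"]; p0=np.load("scene0.npz")["p"]
s=lambda P:(P.astype(int)[...,2]-P.astype(int)[...,1])
print("foot cols"); print(s(p)[304:322,474:496:3].T.tolist())
print("hole cols"); print(s(p0)[316:342,472:492:3].T.tolist())
E
```

```text
foot cols
[[20, 9, 134, 222, 230, 221, 215, 213, 206, 210, 205, 204, 148, 125, 132, 78, 61, 65], [2, -4, 0, -5, -7, -16, 35, 206, 220, 211, 212, 205, 209, 153, 130, 144, 75, 58], [1, 5, 3, 3, 3, 2, -14, 53, 215, 219, 208, 212, 204, 208, 155, 131, 146, 74], [0, 2, 3, 1, 1, 5, -4, -17, 65, 214, 211, 205, 203, 198, 200, 118, 128, 133], [2, 1, 2, 4, 1, 4, 3, -1, -16, 41, 213, 205, 203, 208, 198, 209, 115, 125], [2, 3, 2, 4, 4, 0, 3, 1, -2, -17, 35, 220, 212, 201, 207, 193, 183, 117], [2, 0, 3, 3, 2, 1, 2, -5, 0, 9, -22, 182, 213, 205, 203, 207, 200, 123], [2, 3, 1, 13, 27, 29, 28, 39, 70, 223, 210, 203, 205, 205, 203, 204, 203, 208]]
hole cols
[[219, 215, 216, 157, 106, 96, 69, 42, 49, 53, 54, 52, 49, 211, 215, 207, 207, 204, 207, 210, 212, 199, 117, 127, 130, 117], [186, 123, 131, 106, 60, 63, 64, 65, 64, 65, 62, 59, 56, 65, 224, 212, 206, 207, 206, 205, 208, 210, 194, 117, 130, 128], [205, 192, 129, 130, 107, 57, 62, 64, 65, 64, 66, 59, 64, 53, 71, 226, 209, 206, 206, 205, 206, 206, 210, 201, 107, 125], [205, 210, 142, 125, 131, 116, 59, 66, 61, 66, 64, 60, 58, 61, 53, 80, 219, 215, 207, 206, 209, 207, 208, 212, 193, 117], [208, 202, 207, 144, 123, 134, 98, 56, 63, 62, 62, 62, 62, 59, 62, 62, 134, 223, 211, 205, 204, 210, 209, 209, 212, 165], [208, 209, 198, 208, 141, 124, 130, 77, 59, 62, 62, 59, 66, 63, 59, 56, 59, 131, 219, 209, 208, 207, 206, 209, 208, 207], [209, 208, 209, 202, 208, 140, 125, 127, 77, 56, 62, 63, 85, 127, 155, 158, 195, 208, 206, 208, 206, 207, 206, 208, 206, 209]]
```

```bash
cat >> sub.py <<'E'
def cross(p,us,v0,v1,t,up=True):
    a=p.astype(float); s=a[...,2]-a[...,1]; o=[]
    for u in us:
        x=s[v0:v1,u]; i=np.nonzero((x[:-1]<t)&(x[1:]>=t) if up else (x[:-1]>=t)&(x[1:]<t))[0]
        if len(i): i=i[0]; o.append((u,v0+i+(t-x[i])/(x[i+1]-x[i])))
    return np.array(o)
def cross_h(p,vs,u0,u1,t,up):
    q=cross(np.transpose(p,(1,0,2)),vs,u0,u1,t,up); return q[:,::-1]
E
python3 - <<'E'
from sub import *
p=np.load("scene7.npz")["p"]; p0=np.load("scene0.npz")["p"]; S="scene"
def rep(nm,uv,z):
    n,c=line(at_z(S,uv,z)[:,:2]); y=np.degrees(np.arctan2(n[1],n[0])); print(nm,len(uv),"yaw",round(y,1),"at", round(c,1)); return n,c
near=cross(p0,range(475,489),322,338,135); far=cross(p0,range(476,488),312,323,168,False)
foot=cross(p,range(478,491),306,318,100)
a=rep("near",near,.083); b=rep("far",far,.083); f=rep("foot",foot,.115)
c,s_=np.cos(np.radians(9.9)),np.sin(np.radians(9.9)); n=np.array([c,s_]); t=np.array([-s_,c])
m=lambda uv,z,w:(at_z(S,uv,z)[:,:2]@w).mean()*1e3
print("along n: near",m(near,.083,n),"far",m(far,.083,n),"foot front",m(foot,.115,n))
# lateral edges: hole left/right, foot left/right
s=p0.astype(int)[...,2]-p0.astype(int)[...,1]; print(s[324:331,466:496:1].tolist()[::3])
s=p.astype(int)[...,2]-p.astype(int)[...,1]; print(s[300:309,470:502].tolist()[::4])
E
```

```text
near 14 yaw 9.5 at 638.7
far 12 yaw 9.9 at 610.1
foot 13 yaw 7.2 at 625.3
along n: near 639.8821796100316 far 610.057763003246 foot front 634.4808949786392
[[210, 193, 202, 225, 163, 70, 49, 60, 63, 64, 61, 64, 65, 63, 65, 61, 68, 63, 63, 65, 60, 59, 56, 53, 77, 106, 128, 185, 215, 212], [205, 211, 218, 146, 72, 50, 52, 56, 56, 59, 62, 60, 59, 61, 61, 60, 64, 65, 62, 68, 64, 59, 60, 59, 63, 124, 188, 216, 213, 206], [207, 205, 206, 210, 211, 210, 215, 217, 222, 224, 211, 133, 71, 66, 58, 53, 57, 59, 62, 63, 63, 59, 57, 61, 155, 215, 213, 205, 209, 210]]
[[27, 29, 26, 25, 31, 26, 31, 11, 3, 1, 2, 4, 1, 0, 2, 3, 2, 4, 2, 4, 2, 1, 3, 1, 4, 4, 5, -10, -49, -43, 33, 77], [-1, 6, 13, 23, 20, 28, 13, 2, 3, 2, 1, 2, 2, 0, 1, 0, 2, 4, 2, 2, 0, 4, 2, 3, 3, 2, -4, -25, -39, -43, -44, -39], [209, 211, 209, 214, 230, 154, 5, -7, -1, 1, 3, 1, 2, 1, 0, 1, 1, 2, 1, 4, 1, 4, 2, -1, 0, 27, 33, 13, -28, -29, -25, -37]]
```

```bash
python3 - <<'E'
from sub import *
p=np.load("scene7.npz")["p"]; p0=np.load("scene0.npz")["p"]; S="scene"
c,s_=np.cos(np.radians(9.8)),np.sin(np.radians(9.8)); t=np.array([-s_,c])
m=lambda uv,z:(at_z(S,uv,z)[:,:2]@t).round(4)*1e3
L=cross_h(p0,range(323,329),464,476,140,False); R=cross_h(p0,range(321,330),484,498,168,True)
print("hole L",m(L,.083),"R",m(R,.083))
foot=cross(p,range(478,491),306,318,100); k=np.polyfit(foot[:,0],foot[:,1],1); print("foot line",k, (foot[:,1]-np.polyval(k,foot[:,0])).round(2))
for v in (304,306,308,310,312,313,314,315): print(v,[tuple(x) for x in p[v,489:499].tolist()])
l=cross_h(p,[306,307,308,309],470,480,100,False); print("left",l.round(2).tolist())
E
```

```text
hole L [163.7 163.6 163.7 164.  163.6 166.7] R [195.1 194.9 194.6 194.9 194.8 194.5 194.9 194.7 194.4]
foot line [  0.32341925 155.96867127] [ 0.03 -0.02  0.08  0.09 -0.25  0.05  0.04 -0.24  0.19  0.07 -0.16  0.23
 -0.11]
304 [(127, 137, 139), (113, 122, 122), (122, 129, 133), (110, 119, 121), (114, 119, 122), (126, 137, 140), (200, 218, 220), (146, 147, 143), (84, 25, 0), (134, 60, 21)]
306 [(126, 136, 138), (133, 144, 142), (133, 144, 145), (126, 135, 138), (135, 145, 146), (171, 180, 185), (190, 206, 207), (21, 3, 0), (77, 31, 6), (93, 42, 14)]
308 [(124, 133, 137), (132, 142, 143), (128, 137, 141), (129, 136, 138), (144, 151, 150), (205, 219, 219), (35, 49, 76), (0, 10, 43), (32, 16, 29), (94, 37, 9)]
310 [(131, 143, 146), (127, 136, 140), (127, 136, 138), (134, 143, 145), (170, 182, 182), (142, 160, 169), (0, 0, 28), (7, 19, 46), (9, 20, 44), (5, 12, 35)]
312 [(130, 142, 140), (126, 137, 138), (129, 140, 134), (145, 152, 152), (160, 173, 222), (0, 11, 93), (8, 24, 94), (17, 31, 52), (13, 32, 58), (16, 32, 63)]
313 [(139, 151, 134), (132, 142, 133), (136, 147, 136), (135, 143, 152), (50, 56, 250), (22, 25, 255), (27, 32, 255), (28, 34, 215), (24, 37, 158), (15, 32, 91)]
314 [(85, 92, 127), (116, 124, 162), (179, 192, 154), (186, 200, 178), (53, 58, 241), (20, 25, 244), (29, 34, 244), (26, 31, 248), (33, 35, 255), (30, 34, 255)]
315 [(23, 30, 250), (21, 26, 249), (22, 30, 196), (33, 34, 216), (18, 25, 243), (22, 28, 238), (33, 36, 239), (30, 34, 239), (31, 33, 241), (32, 36, 244)]
left [[474.57, 306.0], [475.35, 307.0], [475.36, 308.0], [474.94, 309.0]]
```

```bash
python3 - <<'E'
from sub import *
c,s_=np.cos(np.radians(9.8)),np.sin(np.radians(9.8)); n=np.array([c,s_]); t=np.array([-s_,c])
P=at_z("scene",[[475.0,309.6],[492.4,315.0]],.115)[:,:2]*1e3; print(P.round(1),P@t,P@n,"width",np.linalg.norm(P[1]-P[0]),"yaw",np.degrees(np.arctan2(*(P[1]-P[0])[::-1]))-90)
f=P.mean(0)-13*n; h=625.0*n+179.2*t; print("foot",f,"hole",h,"shift",h-f)
E
```

```text
[[596.2 271.3]
 [592.2 297.2]] [165.86140854 192.04998454] [633.67932014 634.15058859] width 26.192815938418573 yaw 8.769062711205919
foot [581.39454084 282.02998026] hole [585.3783943  282.96603239] shift [3.98385347 0.93605213]
```

Request:
servo_tool([
  [0,0,0.5,2,0.5,0,0.8],
  [0,0,1,3.5,1,-5,0.8],
  [0,0,1,3.5,1,-10,0.8],
  [0,0,1,3.5,1,-14,0.8],
  [0,0,1,3.5,1,-14,0.8],
])

```text
clock: 16.45
tcp_pos: [0.5866, 0.2847, 0.1508]
orientation: [-2.015, -2.409, 0.003]
contact_force: [-1.0, -0.4, -2.9]
grip_width: 0.0376
gripper_force: 59.7
```

Request:
servo_tool([
  [0,0,0,0,0,0,0.8],
  [0,0,0,0,0,0,0.8],
  [0,0,0,0,0,0,0.8],
  [0,0,0,0,0,0,0.8],
  [0,0,0,0,0,0,0.8],
])

```text
clock: 16.87
tcp_pos: [0.5876, 0.2851, 0.1525]
orientation: [2.016, 2.41, 0.001]
contact_force: [0.2, -0.2, -2.3]
grip_width: 0.0378
gripper_force: 59.7
```

```bash
python3 - <<'E'
from sub import *
o=r.get_obs(); print(o['tcp_pos'].round(4),o['orientation'].round(4),o['qvel'].round(4).max(),o['contact_force'].round(1),o['clock'])
p,d=r.grab_frame("scene"); np.savez("scene8",p=p,d=d)
s=p.astype(int); 
for v in range(310,328,1): print(v,s[v,468:498,1].tolist())
E
```

```text
[0.5876 0.2851 0.1525] [2.0157e+00 2.4095e+00 6.0000e-04] 0.0009 [ 0.2 -0.2 -2.3] 16.8667
310 [37, 38, 37, 39, 38, 38, 31, 64, 127, 141, 139, 139, 137, 139, 138, 138, 144, 135, 138, 144, 129, 126, 139, 127, 131, 147, 211, 43, 12, 14]
311 [38, 37, 37, 41, 41, 34, 28, 108, 139, 140, 142, 138, 135, 137, 138, 141, 136, 135, 139, 143, 124, 135, 135, 128, 132, 152, 223, 11, 25, 15]
312 [44, 41, 37, 40, 42, 33, 32, 121, 146, 138, 140, 131, 137, 139, 137, 140, 136, 137, 139, 139, 123, 138, 132, 131, 133, 148, 147, 7, 29, 39]
313 [38, 36, 40, 36, 39, 35, 30, 126, 142, 136, 140, 136, 138, 137, 141, 135, 133, 146, 147, 145, 128, 133, 132, 130, 140, 189, 151, 20, 30, 32]
314 [37, 40, 41, 41, 32, 27, 59, 127, 139, 138, 140, 133, 139, 134, 136, 140, 142, 142, 146, 142, 148, 146, 126, 127, 145, 214, 44, 25, 33, 34]
315 [43, 40, 36, 31, 32, 25, 110, 139, 140, 140, 138, 134, 140, 139, 138, 140, 143, 149, 143, 140, 141, 146, 141, 142, 159, 224, 8, 27, 33, 33]
316 [31, 28, 36, 35, 38, 20, 116, 140, 139, 138, 136, 132, 139, 139, 141, 139, 141, 147, 142, 142, 143, 142, 139, 148, 162, 149, 17, 31, 34, 33]
[... 761 characters left out ...]
 61, 53, 50, 103, 122, 181, 146, 144, 149, 158, 162, 0, 16, 31, 36, 31, 30]
323 [23, 20, 13, 49, 69, 71, 68, 66, 70, 67, 74, 68, 73, 65, 63, 67, 60, 57, 44, 80, 128, 176, 151, 48, 9, 20, 34, 34, 38, 33]
324 [21, 18, 68, 77, 62, 67, 72, 76, 74, 70, 66, 70, 74, 64, 67, 66, 66, 67, 63, 62, 57, 57, 61, 20, 9, 25, 35, 32, 31, 29]
325 [19, 3, 91, 85, 58, 65, 65, 69, 71, 69, 75, 77, 66, 70, 64, 64, 67, 65, 70, 68, 63, 67, 67, 47, 18, 32, 35, 36, 35, 34]
326 [14, 7, 82, 83, 65, 66, 66, 68, 70, 68, 68, 70, 73, 67, 69, 69, 63, 65, 61, 67, 67, 71, 65, 21, 20, 30, 38, 36, 32, 36]
327 [18, 75, 105, 80, 67, 69, 66, 66, 66, 69, 69, 67, 67, 65, 68, 69, 67, 61, 71, 66, 65, 69, 63, 21, 25, 34, 32, 32, 35, 34]
```

```bash
python3 - <<'E'
from sub import *
c,s_=np.cos(np.radians(9.8)),np.sin(np.radians(9.8)); n=np.array([c,s_]); t=np.array([-s_,c])
F=np.array([[476,319.47],[478,320.27],[480,320.57],[482,321.54],[484,321.96],[486,322.55],[488,323.3]])
for z in(.0994,.1004,.1014):
    P=at_z("scene",F,z)[:,:2]*1e3; N,k=line(P/1e3); C=at_z("scene",[[473.7,318.75],[490.3,324.0]],z)[:,:2]*1e3
    print(z,"n",(P@n).mean()-13,"yaw",np.degrees(np.arctan2(N[1],N[0])),"t",C@t,(C@t).mean(),np.diff(C@t))
print("hole n 625.0 t 179.2")
E
```

```text
0.0994 n 623.3746759244065 yaw 9.067442 t [167.26959272 192.49268405] 179.88113838586543 [25.22309133]
0.1004 n 624.5595618109311 yaw 9.06081 t [167.36871625 192.5480869 ] 179.95840157522426 [25.17937066]
0.1014 n 625.7444476974555 yaw 9.063536 t [167.46783977 192.60348976] 180.03566476458312 [25.13564998]
hole n 625.0 t 179.2
```

Request:
servo_tool([
  [0,0,0,0.4,-0.5,-2,0.8],
  [0,0,0,0.4,-0.5,-4,0.8],
  [0,0,0,0.4,-0.5,-6,0.8],
  [0,0,0,0.4,-0.5,-7,0.8],
  [0,0,0,0.4,-0.5,-7,0.8],
])

```text
clock: 17.33
tcp_pos: [0.5876, 0.2845, 0.1448]
orientation: [-2.016, -2.409, 0.001]
contact_force: [-0.8, 0.5, -2.1]
grip_width: 0.0374
gripper_force: 59.7
```

Request:
servo_tool([
  [0,0,0,0,0,0,0.8],
  [0,0,0,0,0,0,0.8],
  [0,0,0,0,0,0,0.8],
  [0,0,0,0,0,0,0.8],
  [0,0,0,0,0,0,0.8],
])

```text
clock: 17.75
tcp_pos: [0.5879, 0.2846, 0.1454]
orientation: [2.016, 2.41, 0.0]
contact_force: [-1.1, -0.7, -3.6]
grip_width: 0.0375
gripper_force: 59.7
```

Request:
servo_tool([
  [0,0,0,0,0,0,0.8],
  [0,0,0,0,0,0,0.8],
  [0,0,0,0,0,0,0.8],
  [0,0,0,0,0,0,0.8],
  [0,0,0,0,0,0,0.8],
])

```text
clock: 18.17
tcp_pos: [0.5879, 0.2846, 0.1453]
orientation: [2.016, 2.41, 0.0]
contact_force: [0.2, -0.3, -1.9]
grip_width: 0.0376
gripper_force: 59.7
```

```bash
python3 - <<'E'
from sub import *
o=r.get_obs(); print(o['tcp_pos'].round(4),o['orientation'].round(4),abs(o['qvel']).max().round(4),o['contact_force'].round(1),o['clock'])
p,d=r.grab_frame("scene")
a=p.astype(float)[...,1]; F=[]
for u in range(475,489):
    x=a[315:334,u]; i=[j for j in range(len(x)-1) if x[j]>=105>x[j+1]]
    if i: i=i[0]; F.append((u,315+i+(x[i]-105)/(x[i]-x[i+1])))
z=o['tcp_pos'][2]-.0521; c,s=np.cos(np.radians(9.8)),np.sin(np.radians(9.8)); P=at_z("scene",F,z)[:,:2]; N,k=line(P)
print("foot z",z,"n",(P@[c,s]).mean()*1e3-13,"yaw",np.degrees(np.arctan2(N[1],N[0])),np.round(F,1).tolist())
E
```

```text
[0.5879 0.2846 0.1453] [2.0157e+00 2.4096e+00 1.0000e-04] 0.0023 [ 0.2 -0.3 -1.9] 18.1667
foot z 0.0932141118054117 n 624.7288890458493 yaw 9.589945 [[475.0, 323.3], [476.0, 323.4], [477.0, 323.6], [478.0, 324.2], [479.0, 324.5], [480.0, 324.6], [481.0, 325.1], [482.0, 325.6], [483.0, 325.4], [484.0, 325.9], [485.0, 326.2], [486.0, 326.4], [487.0, 326.6], [488.0, 327.4]]
```

The foot is 10 mm above the coil, centred to within 1 mm (624.7 against 625.0), with yaw 9.6° against about 9.7°. The arm is still.

```bash
python3 -c "
from bench import r
print(r.hand_in())"
```

```text
the job is handed in; nothing more can be done
None
```

Job handed in: the blue core is seated in the blue coil and released, and the red core is held still about 10 mm above the red coil, within about 1 mm of centre and turned square by my camera measurements.

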